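Load and pressurise an expanding arbor for glazed rings

TASK

Get the glazed rings clamped for decorating: take the red dust cap off the arbor and leave it in the blue tray, and thread all the rings that are there down the arbor's post fully home, from the largest at the bottom to the smallest on top. Turn the red release valve on the pump clockwise until it clicks past its detent and stays closed. Only when the rings are on and the valve is closed, pump the hand lever through four full strokes, each down to the stop and all the way back up, and do not knock the other things on the bench about.

Things in the scene. Friction and masses are not known exactly. Their poses are not given: they have to be found in the camera images.
- ring_navy_mid (a point): centre (half-way up) of the dark navy-blue glazed stoneware ring: outer diameter 64 mm, bore 24 mm, 16 mm high, about 81 g; z is its axis. It starts flat on the plywood ware board (12 mm thick, fixed on the table); absent in some starts.
- ring_cream_mid (a point): centre (half-way up) of the cream white glazed stoneware ring: outer diameter 57 mm, bore 24 mm, 16 mm high, about 76 g; z is its axis. It starts flat on the plywood ware board (12 mm thick, fixed on the table); absent in some starts.
- ring_rust_mid (a point): centre (half-way up) of the rust-red glazed stoneware ring: outer diameter 50 mm, bore 24 mm, 16 mm high, about 70 g; z is its axis. It starts flat on the plywood ware board (12 mm thick, fixed on the table); absent in some starts.
- ring_teal_mid (a point): centre (half-way up) of the teal green glazed stoneware ring: outer diameter 43 mm, bore 24 mm, 16 mm high, about 64 g; z is its axis. It starts flat on the plywood ware board (12 mm thick, fixed on the table); absent in some starts.
- ring_mustard_mid (a point): centre (half-way up) of the mustard yellow glazed stoneware ring: outer diameter 36 mm, bore 24 mm, 16 mm high, about 59 g; z is its axis. It starts flat on the plywood ware board (12 mm thick, fixed on the table); absent in some starts.
- arbor_seat (a point): centre of the top face of the arbor's round grey flange (80 mm across, 30 mm high, fixed), on which the rings stack. From it a steel post 18 mm in diameter stands 76 mm up, its last 8 mm tapering to 10 mm; z is up along the post.
- cap_mid (a point): centre of the red plastic dust cap that stands loosely over the top of the arbor's post at the start: a cylinder 36 mm in diameter, 44 mm high, 40 g, closed above, with a bore 24 mm wide and 36 mm deep open below; its top starts 8 mm above the post's tip. z is up along its axis.
- tray_in (a point): centre of the inner floor of the blue tray for the dust cap: 122 mm square inside, walls 25 mm high over the table, fixed.
- lever_ball (a point): centre of the black ball, 34 mm in diameter, at the end of the pump's steel hand lever (bar 14 mm thick). The lever swings in an upright plane; the ball lies 170 mm from the hinge, on the robot's side of the pump. Nearest obstacles: the bar, and the pump's green housing beyond the hinge.
- lever_pivot (a point): the lever's hinge, fixed on the green pump housing 100 mm above the table (the hinge axis is level, along this point's y; the lever points to this point's -x). The housing is 110 x 90 mm and 90 mm high, its centre 50 mm along +x from here.
- lever (a joint): angle of the pump lever, rad: 0 at rest, raised (bar 0.5 rad above level); grows as the ball is pushed down, to the stop at 0.70 (bar 0.2 rad below level). One full stroke is down to the stop and back up to rest. A spring returns it: about 6 N at the ball at the top, 14 N at the stop; let go, it rises by itself in about a second.
- valve_grip (a point): centre of the red bar grip of the release valve, on top of the pump's housing, 25 mm above the housing's top face: the bar is 44 mm long, 13 mm wide, its top 9 mm above this point and its flanks reaching 17 mm below it, over a dark disc of 40 mm. The bar lies along this point's x (which turns with it); the turning axis is upright through this point.
- valve (a joint): angle of the release valve, rad, growing clockwise seen from above: 0 is open, as at the start. It turns freely to 0.2, then a detent pushes back with up to about 0.2 N m; past the crest at 0.5 it clicks on to about 0.8, where it stays, and from there it turns on freely to the stop at 1.14 (closed).
- teapot: bystander, to be left alone: blue-grey teapot, 120 mm wide, 130 mm high; origin under its centre
- mug: bystander, to be left alone: white and navy mug, 84 mm wide, 70 mm high; origin under its centre
- glaze_jar: bystander, to be left alone: teal glaze jar, 64 mm wide, 85 mm high; origin under its centre
- slip_jar: bystander, to be left alone: rust-coloured jar, 64 mm wide, 85 mm high; origin under its centre
- sponge_stone: bystander, to be left alone: terracotta puck, 72 mm wide, 22 mm high; origin under its centre
- brush: bystander, to be left alone: brush, 160 mm long, lying on the table; origin under its centre
- stamp: bystander, to be left alone: dark wooden stamp, 30 mm wide, 40 mm high; origin under its centre
There are look-alikes about, which are no part of the job. What is shaped like the part that bears arbor_seat but pink or yellow is not meant.

How it is judged:
On the way, in this order (a step that is already met when the one before it is completed fails the run):
1. every ring that is there sits on the arbor fully home, in order of size with the largest at the bottom, and the release valve has been turned clockwise past its click (horizontal distance between each of ring_navy_mid, ring_cream_mid, ring_rust_mid, ring_teal_mid, ring_mustard_mid and arbor_seat below 0.006 m and z of ring_navy_mid in the frame of arbor_seat below 0.012 m and (angle between ring_navy_mid's own z axis and vertical below 0.1 rad or angle between ring_navy_mid's own z axis and vertical above 3.04 rad) and z of ring_cream_mid in the frame of arbor_seat below 0.028 m and (angle between ring_cream_mid's own z axis and vertical below 0.1 rad or angle between ring_cream_mid's own z axis and vertical above 3.04 rad) and z of ring_rust_mid in the frame of arbor_seat below 0.044 m and (angle between ring_rust_mid's own z axis and vertical below 0.1 rad or angle between ring_rust_mid's own z axis and vertical above 3.04 rad) and z of each of ring_teal_mid, ring_mustard_mid in the frame of arbor_seat below 0.06 m and (angle between ring_teal_mid's own z axis and vertical below 0.1 rad or angle between ring_teal_mid's own z axis and vertical above 3.04 rad) and (angle between ring_mustard_mid's own z axis and vertical below 0.1 rad or angle between ring_mustard_mid's own z axis and vertical above 3.04 rad) and ((z of ring_cream_mid in the frame of ring_navy_mid between 0.012 and 0.02 m and angle between ring_navy_mid's own z axis and vertical below 0.1 rad) or (z of ring_cream_mid in the frame of ring_navy_mid between -0.02 and -0.012 m and angle between ring_navy_mid's own z axis and vertical above 3.04 rad)) and ((z of ring_rust_mid in the frame of ring_navy_mid between 0.012 and 0.036 m and angle between ring_navy_mid's own z axis and vertical below 0.1 rad) or (z of ring_rust_mid in the frame of ring_navy_mid between -0.036 and -0.012 m and angle between ring_navy_mid's own z axis and vertical above 3.04 rad)) and ((z of ring_teal_mid in the frame of ring_navy_mid between 0.012 and 0.052 m and angle between ring_navy_mid's own z axis and vertical below 0.1 rad) or (z of ring_teal_mid in the frame of ring_navy_mid between -0.052 and -0.012 m and angle between ring_navy_mid's own z axis and vertical above 3.04 rad)) and ((z of ring_mustard_mid in the frame of ring_navy_mid between 0.012 and 0.052 m and angle between ring_navy_mid's own z axis and vertical below 0.1 rad) or (z of ring_mustard_mid in the frame of ring_navy_mid between -0.052 and -0.012 m and angle between ring_navy_mid's own z axis and vertical above 3.04 rad)) and ((z of ring_rust_mid in the frame of ring_cream_mid between 0.012 and 0.02 m and angle between ring_cream_mid's own z axis and vertical below 0.1 rad) or (z of ring_rust_mid in the frame of ring_cream_mid between -0.02 and -0.012 m and angle between ring_cream_mid's own z axis and vertical above 3.04 rad)) and ((z of ring_teal_mid in the frame of ring_cream_mid between 0.012 and 0.036 m and angle between ring_cream_mid's own z axis and vertical below 0.1 rad) or (z of ring_teal_mid in the frame of ring_cream_mid between -0.036 and -0.012 m and angle between ring_cream_mid's own z axis and vertical above 3.04 rad)) and ((z of ring_mustard_mid in the frame of ring_cream_mid between 0.012 and 0.052 m and angle between ring_cream_mid's own z axis and vertical below 0.1 rad) or (z of ring_mustard_mid in the frame of ring_cream_mid between -0.052 and -0.012 m and angle between ring_cream_mid's own z axis and vertical above 3.04 rad)) and ((z of ring_teal_mid in the frame of ring_rust_mid between 0.012 and 0.02 m and angle between ring_rust_mid's own z axis and vertical below 0.1 rad) or (z of ring_teal_mid in the frame of ring_rust_mid between -0.02 and -0.012 m and angle between ring_rust_mid's own z axis and vertical above 3.04 rad)) and ((z of ring_mustard_mid in the frame of ring_rust_mid between 0.012 and 0.036 m and angle between ring_rust_mid's own z axis and vertical below 0.1 rad) or (z of ring_mustard_mid in the frame of ring_rust_mid between -0.036 and -0.012 m and angle between ring_rust_mid's own z axis and vertical above 3.04 rad)) and ((z of ring_mustard_mid in the frame of ring_teal_mid between 0.012 and 0.02 m and angle between ring_teal_mid's own z axis and vertical below 0.1 rad) or (z of ring_mustard_mid in the frame of ring_teal_mid between -0.02 and -0.012 m and angle between ring_teal_mid's own z axis and vertical above 3.04 rad)) and value of joint valve above 0.7 rad), for 0.2 s.
2. first stroke: lever down to its stop (value of joint lever above 0.6 rad), for 0.1 s.
3. first stroke: lever back up (value of joint lever below 0.1 rad), for 0.1 s.
4. second stroke: lever down to its stop (value of joint lever above 0.6 rad), for 0.1 s.
5. second stroke: lever back up (value of joint lever below 0.1 rad), for 0.1 s.
6. third stroke: lever down to its stop (value of joint lever above 0.6 rad), for 0.1 s.
7. third stroke: lever back up (value of joint lever below 0.1 rad), for 0.1 s.
8. fourth stroke: lever down to its stop (value of joint lever above 0.6 rad), for 0.1 s.
9. fourth stroke: lever back up (value of joint lever below 0.1 rad), for 0.1 s.
At the end, for the whole second after the job is handed in: Rings on the post, largest lowest, home within 4 mm, 6 mm off axis at most, level within 0.1 rad, at rest; valve over 0.7 rad; then four strokes (lever past 0.6, back under 0.1 rad), lever up; cap at rest in the tray (within 60 mm of its centre, under 40 mm above its floor) (all of step 1 and linear speed of each of ring_navy, ring_cream, ring_rust, ring_teal, ring_mustard, cap below 0.02 m/s and value of joint lever below 0.1 rad and horizontal distance between cap_mid and tray_in below 0.06 m and z of cap_mid in the frame of tray_in below 0.04 m); the robot touches nothing.
It fails at once if a bystander (teapot, mug, jars, terracotta puck, brush, stamp) is pushed more than 60 mm from its place (distance of any of teapot, mug, glaze_jar, slip_jar, sponge_stone, brush, stamp from where it was at the start of the episode above 0.06 m).
Of ring_navy, ring_cream, ring_rust, ring_teal, ring_mustard only 2 to 4 are there at a start; the rules pass over those that are not, and their reading is None.
At some moment in a run one of ring_navy, ring_cream, ring_rust, ring_teal, ring_mustard may be knocked a few centimetres aside while the robot is not near it.
Once in a run the grip may slacken for a moment while it holds something.
It also fails if it takes over 210 s, if anything falls off the work surface, if the arm or the gripper's body presses on something with over 40 N, if the wrist force passes 120 N, or if a joint passes its speed limit or range.

ROBOT

A 6-joint arm with a two-finger parallel gripper is mounted at the origin on the work surface. World frame = base frame: x ahead of the robot, y to its left, z up, the work surface at z = 0. Lengths are in m, angles in rad, forces in N, time in s.
With the tool pointing down it reaches from about 0.325 to 0.85 m from the base axis. Payload 15.5 kg.
Tool frame: the origin (TCP) lies midway between the tips of the shut fingers; the grasp point (between the pads) lies 19 mm behind it (r.grasp_offset is the distance from the TCP to the grasp point, in m); z points along the fingers, y is the line along which they close (so a half turn about z gives the same grasp; the last joint's range is limited). The gripper opens to 91 mm and grips with 3 to 60 N. Pads are 32 mm wide; open, the fingers measure 118 mm over their backs; the gripper's body (76 mm by 178 mm) begins 60 mm behind the grasp point.
Start: joints at [1.058, 0.494, 1.345, -0, 1.302, -0.096], TCP at [0.253, 0.571, 0.214] pointing down, gripper open.
Joint ranges: [-2.91, 2.91], [-0.82, 2.16], [0.22, 2.67], [-1.22, 4.37], [0.12, 2.79], [-3.08, 3.08]. Speed limits (rad/s): [1.89, 1.89, 2.57, 3.01, 3.01, 3.01].

INTERFACE

Orientations are given as a rotation vector (axis times angle).
In Python, from station import r, eyes gives the robot as it stands. The module is installed in compiled form; this text tells all that it offers.
- The arm moves only by the tool send_rows, never from a script. Its argument "plan" is a list of rows, each a list of 5 numbers: the opening, from 0 (shut) to 1 (fully open), then the shift along the tool's x, y, z in mm, then the turn about the tool's z in degrees. In form: [[hand, tx, ty, tz, roll], ...]. A call has exactly 10 rows; each row is the pose to reach, as a shift and turn from the pose commanded when the call began, along the tool's axes at that moment; what a row does not reach only later rows make up. A row lasts 1/8 s, in which the tool goes at most 62.5 mm and 10.7 degrees, less where a joint would pass 70% of its speed; a pose out of reach is approached as far as the arm can. A call with a gripper value outside its range is refused whole. The fingers move at their own pace and stop on an object; the grip force is fixed at half the most. Time passes only in rows, so rows that repeat a pose let the fingers close, or fill a call up. It gives the time, the measured TCP pose, the force, the opening and the grip force at its end, in the units of the state.
- r.read_state(): the state, without advancing time (a new reading comes with each control period).
- eyes.snapshot(name): name is "scene" or "top" or "wrist"; returns the picture (480x640x3 uint8, blue, green, red); there is no depth.
- eyes.camera_params(name): a dict with "camera_matrix" (3x3 intrinsics, pixels), "world_from_camera" (4x4, takes a point from camera to world coordinates). Camera axes: x right, y down, z forward; pixel columns grow to the right and rows downward; lengths in m; the calibration is good to about 2 mm. The wrist camera is an equidistant fisheye: a pixel r from the principal point sees the ray r / f radians off the axis. A picture is of the moment at which its call begins: read the wrist's pose just before it. camera_params takes no time and is no camera call; for the wrist camera it gives the pose at the moment of the call.
- r.finish_job(): hands the job in; it is judged then, once.
Trained networks look in the newest picture that a camera, given by its name, has taken for a name from the list of things; names that differ only in an ending like _2 or _b are one class to them, and where a whole thing is asked for, a point or a joint stands for the part that bears it (a point fixed in the world has none). Each returns a list of dicts, best first, with "confidence" (0 to 1); they miss things now and then, are a little off and sometimes report something else, mostly with a low value. They report only what shows in the picture. A call takes as long as a camera call. They do not tell look-alikes from the thing itself.
- eyes.boxes_of(camera, target): "at" ([column, row] as shares, 0 to 1, of the picture: columns of its width, rows of its height, amid what is visible of it).
- eyes.spot_point(camera, target): "at" ([column, row] as shares, 0 to 1, of the picture: columns of its width, rows of its height: a listed point, or the origin of a listed thing).
The state is a dict: "time": time; "qpos": joint angles; "dq": joint speeds; "effort": joint torques, N m; "tool_pos": TCP position; "ee_rot": TCP orientation; "contact_force": force on the tool from outside, world axes, zero at the start; "ft_torque": the same for the moment, N m; "width": opening from 0.0 (shut) to 1.0 (fully open); "finger_force": force on a finger pad.
Only numpy, scipy, OpenCV 4.12 (cv2) and the standard library are available. Lean on these libraries where they do the work, as an engineer would, in place of code of your own. Each camera call takes 0.05 s, during which the arm holds its last target. There are 200 camera calls.

## Working session

There is one attempt and no reset: what is moved stays moved. The work goes in short steps, Python scripts to look and compute and a tool call to move; the robot and the scene stay as the last step left them, time stands still between calls to the robot, and variables do not carry over. Pictures are saved under pics/ and viewed, at most 17 in all, crops included, and the job is handed in when it is done.

Besides the shell and the picture viewer there is one more tool, called after "Request:" by a JSON object that holds its "api" and its "payload". send_rows: Moves the arm, as the interface text tells. Its arguments: {"type":"object","properties":{"plan":{"type":"array","items":{"type":"array","items":{"type":"number"}}}},"required":["plan"]}

```bash
mkdir -p pics; ls; cat > h.py <<'E'
import numpy as np, cv2, json
from station import r, eyes
from scipy.spatial.transform import Rotation as R
def ray(cam,uv,P=None):
    P=P or eyes.camera_params(cam); K=np.array(P["camera_matrix"]); T=np.array(P["world_from_camera"])
    x=(uv[0]-K[0,2])/K[0,0]; y=(uv[1]-K[1,2])/K[1,1]
    if cam=="wrist":
        t=np.hypot(x,y); d=np.array([np.sin(t)*x/max(t,1e-9),np.sin(t)*y/max(t,1e-9),np.cos(t)])
    else: d=np.array([x,y,1.])
    return T[:3,3],T[:3,:3]@d
def atz(cam,uv,z,P=None):
    o,d=ray(cam,uv,P); return o+d*(z-o[2])/d[2]
def px(at): return np.array(at)*[640,480]
def tri(a,b):  # two rays -> midpoint, gap
    (o1,d1),(o2,d2)=a,b
    A=np.stack([d1,-d2],1); s=np.linalg.lstsq(A,o2-o1,rcond=None)[0]
    p,q=o1+s[0]*d1,o2+s[1]*d2; return (p+q)/2,np.linalg.norm(p-q)
def tool():
    s=r.read_state(); return np.array(s["tool_pos"]),R.from_rotvec(s["ee_rot"]),s
def togo(p):  # world point -> tool-axes shift in mm for TCP
    t,Q,_=tool(); return np.round(Q.inv().apply(np.array(p)-t)*1000,1)
E
python3 - <<'E'
from h import *
for c in("scene","top"):
    im=eyes.snapshot(c); cv2.imwrite(f"pics/{c}0.png",im)
names="ring_navy_mid ring_cream_mid ring_rust_mid ring_teal_mid ring_mustard_mid arbor_seat cap_mid tray_in lever_ball lever_pivot valve_grip".split()
for n in names:
    for c in("scene","top"):
        print(n,c,[(np.round(px(d["at"])).tolist(),round(d["confidence"],2)) for d in eyes.spot_point(c,n)][:4])
t,Q,s=tool();print(t,Q.as_matrix().round(2),s["time"])
for c in("scene","top"):print(np.round(eyes.camera_params(c)["world_from_camera"],3))
E
```

```text
pics
ring_navy_mid scene [([374.0, 291.0], 0.82), ([387.0, 368.0], 0.66)]
ring_navy_mid top [([264.0, 268.0], 0.92)]
ring_cream_mid scene []
ring_cream_mid top []
ring_rust_mid scene [([350.0, 335.0], 0.97), ([416.0, 325.0], 0.39)]
ring_rust_mid top [([241.0, 225.0], 0.57), ([310.0, 149.0], 0.34)]
ring_teal_mid scene [([386.0, 372.0], 0.96)]
ring_teal_mid top [([337.0, 248.0], 0.74), ([203.0, 224.0], 0.49)]
ring_mustard_mid scene [([411.0, 327.0], 0.57), ([346.0, 426.0], 0.4)]
ring_mustard_mid top [([389.0, 292.0], 0.74), ([220.0, 264.0], 0.66), ([440.0, 194.0], 0.44), ([311.0, 150.0], 0.41)]
arbor_seat scene [([305.0, 244.0], 0.9), ([383.0, 236.0], 0.7), ([433.0, 253.0], 0.62)]
arbor_seat top [([295.0, 316.0], 0.72), ([335.0, 254.0], 0.6), ([251.0, 338.0], 0.57)]
cap_mid scene [([305.0, 223.0], 0.83)]
cap_mid top [([337.0, 247.0], 0.8), ([244.0, 225.0], 0.52)]
tray_in scene [([245.0, 280.0], 0.82)]
tray_in top [([340.0, 192.0], 0.57)]
lever_ball scene [([177.0, 293.0], 0.63), ([279.0, 135.0], 0.57)]
lever_ball top [([434.0, 280.0], 0.89)]
lever_pivot scene [([223.0, 178.0], 0.91), ([305.0, 225.0], 0.49)]
lever_pivot top [([437.0, 223.0], 0.95), ([436.0, 283.0], 0.56)]
valve_grip scene [([194.0, 188.0], 0.56)]
valve_grip top [([438.0, 191.0], 0.67)]
[0.25302312 0.57149372 0.21391364] [[-0.91  0.4  -0.  ]
 [ 0.4   0.91 -0.  ]
 [ 0.   -0.   -1.  ]] 1.2
[[-0.758  0.471 -0.451  0.992]
 [ 0.653  0.56  -0.511  0.552]
 [ 0.012 -0.681 -0.732  0.861]
 [ 0.     0.     0.     1.   ]]
[[-0.003 -0.982  0.191  0.323]
 [-1.     0.003  0.002  0.025]
 [-0.002 -0.191 -0.982  1.275]
 [ 0.     0.     0.     1.   ]]
```

View pics/scene0.png

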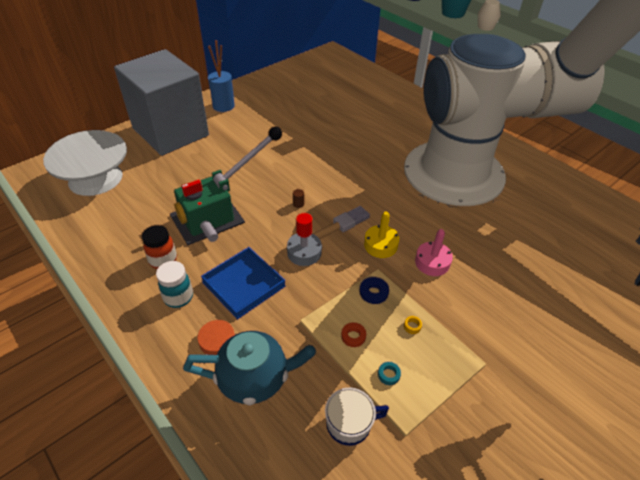

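View pics/top0.png

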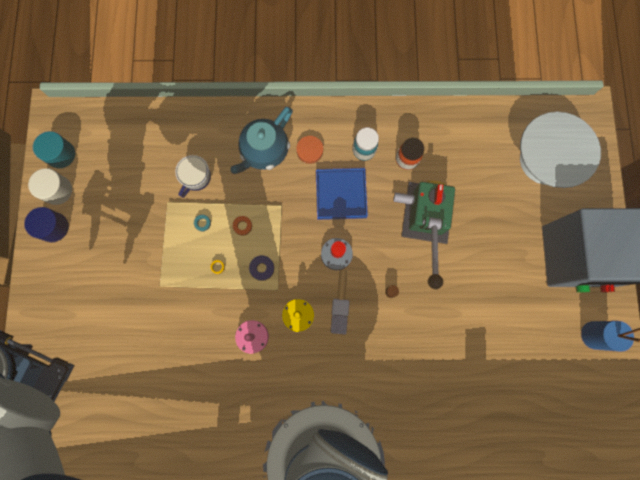

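```bash
python3 - <<'E'
from h import *
L={"navy":(.02,(374,291),(262,268)),"rust":(.02,(353,335),(242,225)),"teal":(.02,(389,373),(203,223)),"must":(.02,(412,326),(218,267)),
"cap":(.092,(305,225),(338,249)),"seat":(.03,(305,244),None),"tray":(.003,(245,280),(341,194)),"ball":(.1815,(275,134),(436,281)),"pivot":(.1,(223,178),(437,223)),"valve":(.115,(194,188),(438,193)),"brushhead":(.01,(352,217),(340,318)),"stamp":(.04,(298,192),(392,290))}
for n,(z,a,b) in L.items():
    p=[atz("scene",a,z).round(3)[:2]]
    if b: p+=[atz("top",b,z).round(3)[:2],tri(ray("scene",a),ray("top",b))[0].round(3)]
    print(n,*p)
print(togo([.45,0,.25]))
E
```

```text
navy [0.472 0.156] [0.467 0.153] [0.468 0.153 0.014]
rust [0.581 0.206] [0.578 0.206] [0.579 0.206 0.017]
teal [0.587 0.309] [0.584 0.307] [0.585 0.307 0.015]
must [0.476 0.267] [0.47  0.264] [0.471 0.265 0.012]
cap [ 0.503 -0.035] [ 0.504 -0.036] [ 0.503 -0.036  0.092]
seat [ 0.503 -0.035]
tray [ 0.657 -0.057] [ 0.664 -0.051] [ 0.661 -0.05   0.013]
ball [ 0.421 -0.242] [ 0.419 -0.245] [ 0.419 -0.246  0.179]
pivot [ 0.556 -0.274] [ 0.565 -0.275] [ 0.561 -0.271  0.106]
valve [ 0.635 -0.271] [ 0.636 -0.277] [ 0.635 -0.276  0.112]
brushhead [ 0.345 -0.044] [ 0.342 -0.043] [ 0.343 -0.044  0.009]
stamp [ 0.409 -0.174] [ 0.409 -0.171] [ 0.41  -0.171  0.042]
[-411.5 -442.8  -36.1]
```

Request:
{"api": "send_rows", "payload": {"plan": [[1, -60, -55, 0, -6], [1, -110, -110, 0, -12], [1, -160, -165, 0, -18], [1, -210, -220, 0, -24], [1, -270, -275, 0, -24], [1, -320, -330, 0, -24], [1, -370, -385, 0, -24], [1, -420, -440, 0, -24], [1, -473, -455, 0, -24], [1, -473, -455, 14, -24]]}}

```text
time: 2.45
tool_pos: [0.486, -0.0088, 0.2055]
ee_rot: [-0.003, 3.14, -0.0]
contact_force: [1.6, 1.1, -0.2]
width: 1.004
finger_force: 0.0
```

```bash
python3 - <<'E'
from h import *
t,Q,s=tool();print(t,Q.as_matrix().round(2),s["qpos"])
P=eyes.camera_params("wrist");im=eyes.snapshot("wrist");cv2.imwrite("pics/w1.png",im)
print(np.round(P["world_from_camera"],3), P["camera_matrix"][0])
for n,z in(("cap_mid",.092),("tray_in",.003),("ring_navy_mid",.02),("lever_ball",.1815),("lever_pivot",.1),("valve_grip",.115)):
    print(n,[(px(d["at"]).round().tolist(),round(d["confidence"],2),atz("wrist",px(d["at"]),z,P).round(4)[:2].tolist()) for d in eyes.spot_point("wrist",n)][:3])
print(togo([.503,-.036,.2]))
E
```

```text
[ 0.48597164 -0.00879669  0.20551096] [[-1. -0.  0.]
 [-0.  1. -0.]
 [-0. -0. -1.]] [-1.41090127e-01  3.08325616e-01  1.69137983e+00  9.13360123e-05
  1.13983512e+00 -1.71362476e+00]
[[-0.002  0.967  0.254  0.416]
 [ 1.     0.001  0.002 -0.01 ]
 [ 0.001  0.254 -0.967  0.376]
 [ 0.     0.     0.     1.   ]] [371.64829954   0.         321.47556571]
cap_mid [([286.0, 256.0], 0.86, [0.5021, -0.0377]), ([565.0, 213.0], 0.59, [0.4635, 0.2123])]
tray_in [([286.0, 366.0], 0.98, [0.6666, -0.0512])]
ring_navy_mid [([480.0, 206.0], 0.97, [0.4706, 0.1541])]
lever_ball []
lever_pivot [([285.0, 363.0], 0.67, [0.5988, -0.0414])]
valve_grip []
[-18.7 -30.5   5. ]
```

View pics/w1.png

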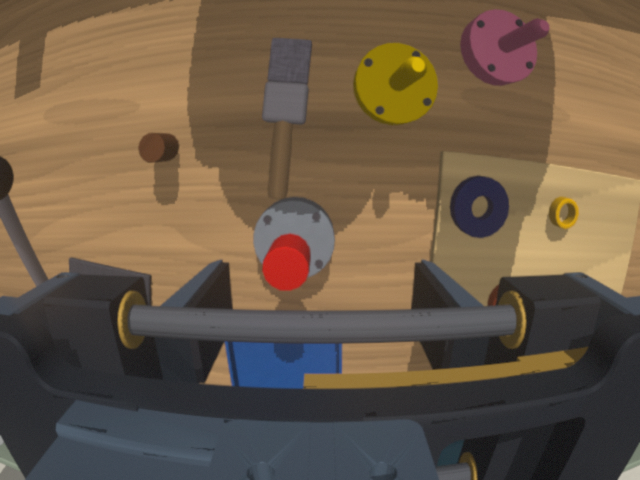

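Request:
{"api": "send_rows", "payload": {"plan": [[1, -16, -28, 5, 0], [1, -16, -28, 5, 0], [1, -16, -28, 20, 0], [1, -16, -28, 20, 0], [1, -16, -28, 20, 0], [1, -16, -28, 20, 0], [1, -16, -28, 20, 0], [1, -16, -28, 20, 0], [1, -16, -28, 20, 0], [1, -16, -28, 20, 0]]}}

```text
time: 4.05
tool_pos: [0.5008, -0.0346, 0.1848]
ee_rot: [0.003, -3.142, -0.0]
contact_force: [0.8, -0.1, 0.8]
width: 0.996
finger_force: 0.0
```

Request:
{"api": "send_rows", "payload": {"plan": [[1, -2, -2, 40, 0], [1, -2, -2, 75, 0], [1, -2, -2, 105, 0], [1, -2, -2, 105, 0], [1, -2, -2, 105, 0], [0.3, -2, -2, 105, 0], [0.2, -2, -2, 105, 0], [0.2, -2, -2, 105, 0], [0.2, -2, -2, 105, 0], [0.2, -2, -2, 105, 0]]}}

```text
time: 5.3
tool_pos: [0.5028, -0.0365, 0.0799]
ee_rot: [0.003, -3.142, 0.0]
contact_force: [0.2, 0.5, -0.0]
width: 0.483
finger_force: 0.0
```

Request:
{"api": "send_rows", "payload": {"plan": [[0, 0, 0, 0, 0], [0, 0, 0, 0, 0], [0, 0, 0, 0, 0], [0, 0, 0, -20, 0], [0, 0, 0, -50, 0], [0, 0, 0, -90, 0], [0, 0, 0, -90, 0], [0, 0, 0, -90, 0], [0, 0, 0, -90, 0], [0, 0, 0, -90, 0]]}}

```text
time: 6.55
tool_pos: [0.5024, -0.0365, 0.1691]
ee_rot: [0.003, -3.14, -0.0]
contact_force: [0.3, 0.3, -0.7]
width: 0.391
finger_force: 30.0
```

Request:
{"api": "send_rows", "payload": {"plan": [[0, -50, -5, 0, 0], [0, -105, -10, 0, 0], [0, -161, -15, 0, 0], [0, -161, -15, 40, 0], [0, -161, -15, 90, 0], [0, -161, -15, 130, 0], [0, -161, -15, 148, 0], [0, -161, -15, 150, 0], [0, -161, -15, 150, 0], [0, -161, -15, 150, 0]]}}

```text
time: 7.8
tool_pos: [0.6648, -0.0514, 0.0214]
ee_rot: [-0.003, 3.139, -0.001]
contact_force: [0.1, 0.9, 0.0]
width: 0.391
finger_force: 30.0
```

Request:
{"api": "send_rows", "payload": {"plan": [[0.6, 0, 0, 0, 0], [0.6, 0, 0, 0, 0], [0.6, 0, 0, 0, 0], [0.6, 0, 0, 0, 0], [0.6, 0, 0, -40, 0], [0.6, 0, 0, -90, 0], [0.6, 0, 0, -140, 0], [0.8, 0, 0, -180, 0], [1, 0, 0, -180, 0], [1, 0, 0, -180, 0]]}}

```text
time: 9.05
tool_pos: [0.6634, -0.0511, 0.1991]
ee_rot: [0.003, -3.141, -0.0]
contact_force: [-0.1, 0.3, -0.2]
width: 0.902
finger_force: 0.0
```

```bash
python3 - <<'E'
from h import *
for c in("top","scene"):
    im=eyes.snapshot(c)
    if c=="scene": cv2.imwrite("pics/s2.png",im)
    for n,z in(("cap_mid",.025),("ring_navy_mid",.02),("tray_in",.003)):
        print(c,n,[(px(d["at"]).round().tolist(),round(d["confidence"],2),atz(c,px(d["at"]),z).round(3)[:2].tolist()) for d in eyes.spot_point(c,n)][:3])
print(tool()[0])
print(togo([.469,.154,.2]))
E
```

```text
top cap_mid []
top ring_navy_mid []
top tray_in []
scene cap_mid [([243.0, 275.0], 0.61, [0.661, -0.056])]
scene ring_navy_mid [([374.0, 289.0], 0.97, [0.469, 0.153]), ([411.0, 323.0], 0.59, [0.473, 0.261])]
scene tray_in [([243.0, 282.0], 0.87, [0.664, -0.054])]
[ 0.66372545 -0.05119357  0.19939544]
[194.3 205.6  -0.4]
```

View pics/s2.png

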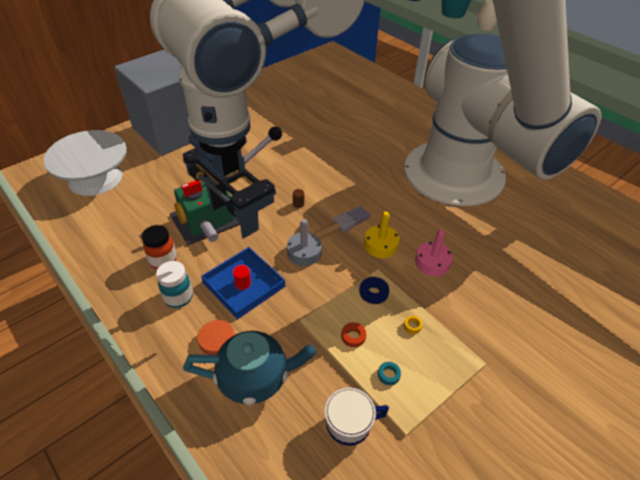

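Request:
{"api": "send_rows", "payload": {"plan": [[1, 50, 50, 0, 0], [1, 100, 105, 0, 0], [1, 150, 160, 0, 0], [1, 194, 205, 0, 0], [1, 194, 205, 40, 0], [1, 194, 205, 80, 0], [1, 194, 205, 80, 0], [1, 194, 205, 80, 0], [1, 194, 205, 80, 0], [1, 194, 205, 80, 0]]}}

```text
time: 10.7
tool_pos: [0.4701, 0.1533, 0.1208]
ee_rot: [-0.003, 3.14, 0.001]
contact_force: [0.2, 1.1, -0.1]
width: 1.001
finger_force: 0.0
```

```bash
cat > m.py <<'E'
from h import *
import sys
P=eyes.camera_params("wrist");im=eyes.snapshot("wrist")
if len(sys.argv)>2: cv2.imwrite("pics/"+sys.argv[2]+".png",im)
for a in sys.argv[1].split(","):
    n,z=a.split(":")
    for d in eyes.spot_point("wrist",n)[:3]:
        p=atz("wrist",px(d["at"]),float(z),P)
        print(n,px(d["at"]).round().tolist(),round(d["confidence"],2),p.round(4)[:2].tolist(),"togo",togo([p[0],p[1],tool()[0][2]]))
print(tool()[0].round(4))
E
python3 m.py ring_navy_mid:.02,ring_mustard_mid:.02,ring_rust_mid:.02,ring_teal_mid:.02
```

```text
ring_navy_mid [322.0, 241.0] 0.86 [0.4709, 0.1533] togo [-1.1 -0.   0. ]
ring_mustard_mid [463.0, 249.0] 0.72 [0.4773, 0.2665] togo [ -7.8 113.1   0. ]
ring_mustard_mid [474.0, 440.0] 0.29 [0.6904, 0.3169] togo [-2.210e+02  1.632e+02  2.000e-01]
ring_rust_mid [382.0, 364.0] 0.69 [0.5816, 0.206] togo [-112.1   52.4    0. ]
[0.4695 0.1533 0.12  ]
```

Request:
{"api": "send_rows", "payload": {"plan": [[1, -1, 0, 50, 0], [0.9, -1, 0, 95, 0], [0.8, -1, 0, 105, 0], [0, -1, 0, 105, 0], [0, -1, 0, 105, 0], [0, -1, 0, 105, 0], [0, -1, 0, 105, 0], [0, -1, 0, 105, 0], [0, -1, 0, 105, 0], [0, -1, 0, 105, 0]]}}

```text
time: 12.2
tool_pos: [0.4709, 0.1535, 0.0155]
ee_rot: [-0.003, 3.14, 0.0]
contact_force: [-0.5, -1.7, 10.3]
width: 0.685
finger_force: 30.0
```

Request:
{"api": "send_rows", "payload": {"plan": [[0, 0, 0, -20, 0], [0, 0, 0, -50, 0], [0, 0, 0, -100, 0], [0, 0, 0, -150, 0], [0, 0, -50, -150, 0], [0, -10, -100, -150, 0], [0, -20, -150, -150, 0], [0, -32, -190, -150, 0], [0, -32, -190, -150, 0], [0, -32, -190, -150, 0]]}}

```text
time: 13.45
tool_pos: [0.5024, -0.0363, 0.1649]
ee_rot: [0.002, -3.141, -0.0]
contact_force: [-1.2, 1.3, -1.3]
width: 0.685
finger_force: 30.0
```

```bash
python3 m.py arbor_seat:.03,ring_navy_mid:.165,ring_rust_mid:.02 w2; python3 -c "
from h import *;print(togo([.5025,-.037,.165]),tool()[2]['width'],tool()[2]['finger_force'])"
```

```text
arbor_seat [438.0, 57.0] 0.86 [0.351, 0.0615] togo [1.511e+02 9.760e+01 1.000e-01]
arbor_seat [549.0, 24.0] 0.86 [0.2989, 0.1787] togo [2.029e+02 2.150e+02 1.000e-01]
arbor_seat [327.0, 233.0] 0.66 [0.5045, -0.0321] togo [-2.1  3.6 -0. ]
ring_rust_mid [549.0, 299.0] 0.71 [0.5777, 0.2064] togo [-75.9 241.9   0. ]
ring_rust_mid [606.0, 209.0] 0.3 [0.478, 0.2705] togo [ 23.6 306.3   0. ]
[ 0.5026 -0.0357  0.1649]
[ 0.1 -1.3 -0.1] 0.6810848443157551 29.99972036574036
```

View pics/w2.png

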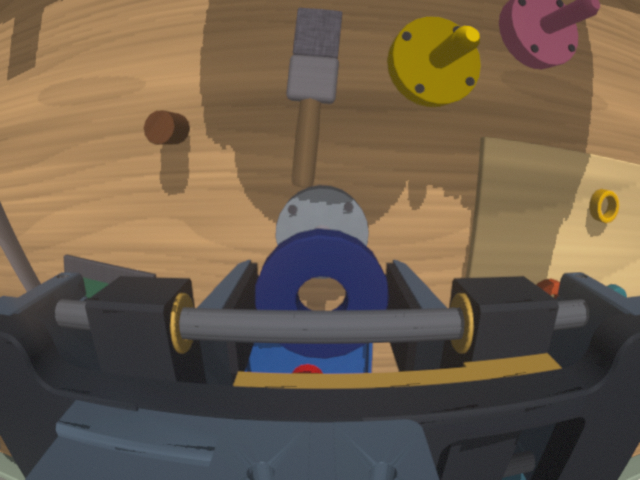

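Request:
{"api": "send_rows", "payload": {"plan": [[0, 0, 0, 20, 0], [0, 0, 0, 40, 0], [0, 0, 0, 50, 0], [0, 0, 0, 55, 0], [0, 0, 0, 60, 0], [0, 0, 0, 65, 0], [0, 0, 0, 70, 0], [0, 0, 0, 75, 0], [0, 0, 0, 75, 0], [0, 0, 0, 75, 0]]}}

```text
time: 14.9
tool_pos: [0.5029, -0.0366, 0.0899]
ee_rot: [-0.003, 3.142, -0.0]
contact_force: [1.1, -0.0, -1.6]
width: 0.684
finger_force: 30.0
```

Request:
{"api": "send_rows", "payload": {"plan": [[0, 0, 0, 20, 0], [0, 0, 0, 40, 0], [0, 0, 0, 52, 0], [0, 0, 0, 55, 0], [0, 0, 0, 55, 0], [1, 0, 0, 55, 0], [1, 0, 0, 55, 0], [1, 0, 0, 55, 0], [1, 0, 0, 55, 0], [1, 0, 0, 55, 0]]}}

```text
time: 16.15
tool_pos: [0.5028, -0.0366, 0.0349]
ee_rot: [0.003, -3.142, 0.0]
contact_force: [0.1, 0.3, -0.0]
width: 1.003
finger_force: 0.0
```

Request:
{"api": "send_rows", "payload": {"plan": [[1, 0, 0, -30, 0], [1, 0, 0, -70, 0], [1, 0, 0, -120, 0], [1, 0, 55, -130, 0], [1, -20, 110, -130, 0], [1, -40, 165, -130, 0], [1, -60, 220, -130, 0], [1, -77, 242, -120, 0], [1, -77, 242, -85, 0], [1, -77, 242, -85, 0]]}}

```text
time: 17.4
tool_pos: [0.5776, 0.2054, 0.1177]
ee_rot: [0.004, -3.137, 0.002]
contact_force: [0.2, 0.2, 0.5]
width: 0.998
finger_force: 0.0
```

```bash
python3 m.py ring_rust_mid:.02,ring_teal_mid:.02,ring_mustard_mid:.02,ring_navy_mid:.038; python3 - <<'E'
from h import *
c="scene";im=eyes.snapshot(c);cv2.imwrite("pics/s3.png",cv2.resize(im[140:460,140:500],None,fx=1.6,fy=1.6))
for n,z in(("ring_navy_mid",.038),("ring_rust_mid",.02)):
    print(n,[(px(d["at"]).round().tolist(),round(d["confidence"],2),atz(c,px(d["at"]),z).round(3)[:2].tolist()) for d in eyes.spot_point(c,n)][:3])
E
```

```text
ring_rust_mid [321.0, 247.0] 0.68 [0.5813, 0.2046] togo [-2.  -0.8 -0. ]
ring_teal_mid [454.0, 254.0] 0.79 [0.5868, 0.3091] togo [ -7.2 103.6   0. ]
ring_mustard_mid [406.0, 106.0] 0.64 [0.4754, 0.2661] togo [ 1.044e+02  6.090e+01 -1.000e-01]
ring_navy_mid [35.0, 162.0] 0.58 [0.5046, -0.036] togo [ 7.580e+01 -2.413e+02 -2.000e-01]
[0.58   0.2054 0.1213]
ring_navy_mid [([305.0, 242.0], 0.84, [0.503, -0.035])]
ring_rust_mid [([353.0, 333.0], 0.91, [0.579, 0.203])]
```

View pics/s3.png

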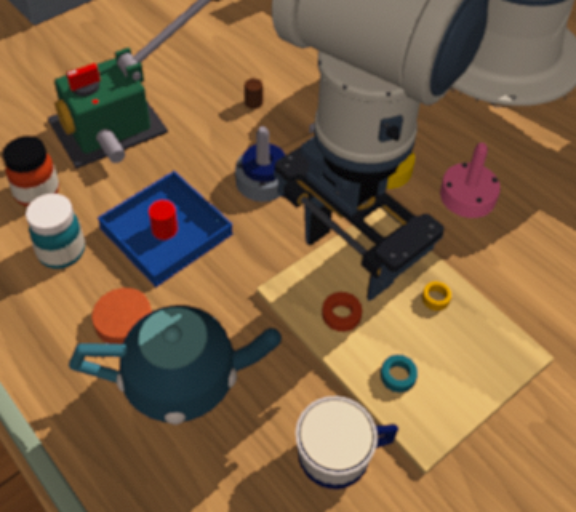

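Request:
{"api": "send_rows", "payload": {"plan": [[1, -1, -1, 50, 0], [0.9, -1, -1, 95, 0], [0.7, -1, -1, 106, 0], [0, -1, -1, 106, 0], [0, -1, -1, 106, 0], [0, -1, -1, 106, 0], [0, -1, -1, 106, 0], [0, -1, -1, 106, 0], [0, -1, -1, 106, 0], [0, -1, -1, 106, 0]]}}

```text
time: 19.05
tool_pos: [0.5811, 0.2048, 0.015]
ee_rot: [-0.003, 3.14, 0.001]
contact_force: [0.1, -0.6, 8.7]
width: 0.534
finger_force: 30.0
```

Request:
{"api": "send_rows", "payload": {"plan": [[0, 0, 0, 0, 0], [0, 0, 0, -50, 0], [0, 0, 0, -100, 0], [0, 0, 0, -150, 0], [0, 20, -50, -150, 0], [0, 40, -100, -150, 0], [0, 60, -155, -150, 0], [0, 78, -210, -150, 0], [0, 78, -241, -150, 0], [0, 78, -241, -150, 0]]}}

```text
time: 20.3
tool_pos: [0.5029, -0.0385, 0.1645]
ee_rot: [0.001, 3.141, -0.001]
contact_force: [-0.9, 0.3, -1.1]
width: 0.534
finger_force: 30.0
```

```bash
python3 m.py arbor_seat:.03,ring_rust_mid:.175 w3; python3 -c "
from h import *;print(togo([.503,-.0365,.165]),tool()[2]['width'],tool()[2]['finger_force'])"
```

```text
arbor_seat [548.0, 22.0] 0.85 [0.2986, 0.1751] togo [ 2.040e+02  2.118e+02 -1.000e-01]
arbor_seat [439.0, 57.0] 0.62 [0.352, 0.0597] togo [ 1.507e+02  9.630e+01 -1.000e-01]
arbor_seat [328.0, 231.0] 0.6 [0.5036, -0.0335] togo [-0.7  2.9  0. ]
[ 0.5029 -0.036   0.1641]
[-0.1 -0.5 -0.9] 0.5344839186391157 29.999777544289827
```

Request:
{"api": "send_rows", "payload": {"plan": [[0, 0, 0, 20, 0], [0, 0, 0, 40, 0], [0, 0, 0, 50, 0], [0, 0, 0, 55, 0], [0, 0, 0, 60, 0], [0, 0, 0, 65, 0], [0, 0, 0, 75, 0], [0, 0, 0, 95, 0], [0, 0, 0, 109, 0], [0, 0, 0, 112, 0]]}}

```text
time: 21.7
tool_pos: [0.5034, -0.0366, 0.0511]
ee_rot: [-0.003, 3.141, 0.0]
contact_force: [3.0, 0.5, 2.0]
width: 0.533
finger_force: 30.0
```

Request:
{"api": "send_rows", "payload": {"plan": [[1, 0, 0, 1, 0], [1, 0, 0, 1, 0], [1, 0, 0, 1, 0], [1, 0, 0, 0, 0], [1, 0, 0, -40, 0], [1, 0, 0, -90, 0], [1, 0, 20, -115, 0], [1, -15, 75, -115, 0], [1, -30, 130, -115, 0], [1, -45, 185, -115, 0]]}}

```text
time: 22.95
tool_pos: [0.5477, 0.1503, 0.1672]
ee_rot: [-0.003, 3.141, 0.0]
contact_force: [-0.1, -1.2, -0.5]
width: 0.999
finger_force: 0.0
```

Request:
{"api": "send_rows", "payload": {"plan": [[1, -15, 55, 0, 0], [1, -30, 110, 0, 0], [1, -38, 160, 0, 0], [1, -38, 160, 45, 0], [1, -38, 160, 45, 0], [1, -38, 160, 45, 0], [1, -38, 160, 45, 0], [1, -38, 160, 45, 0], [1, -38, 160, 45, 0], [1, -38, 160, 45, 0]]}}

```text
time: 24.2
tool_pos: [0.5852, 0.3086, 0.1221]
ee_rot: [-0.003, 3.141, 0.0]
contact_force: [1.0, -0.6, -0.0]
width: 1.003
finger_force: 0.0
```

```bash
python3 m.py ring_teal_mid:.02,ring_mustard_mid:.02; python3 - <<'E'
from h import *
c="scene";im=eyes.snapshot(c);cv2.imwrite("pics/s4.png",cv2.resize(im[180:300,230:440],None,fx=3,fy=3))
for n,z in(("ring_navy_mid",.038),("ring_rust_mid",.054)):
    print(n,[(px(d["at"]).round().tolist(),round(d["confidence"],2),atz(c,px(d["at"]),z).round(3)[:2].tolist()) for d in eyes.spot_point(c,n)][:3])
E
```

```text
ring_teal_mid [321.0, 241.0] 0.82 [0.5857, 0.3079] togo [-0.6 -0.7 -0. ]
ring_mustard_mid [262.0, 95.0] 0.8 [0.476, 0.2646] togo [109.2 -43.8   0. ]
[0.5851 0.3086 0.1218]
ring_navy_mid [([277.0, 134.0], 0.54, [0.296, -0.407]), ([305.0, 241.0], 0.51, [0.502, -0.037])]
ring_rust_mid [([304.0, 236.0], 0.64, [0.504, -0.038])]
```

View pics/s4.png

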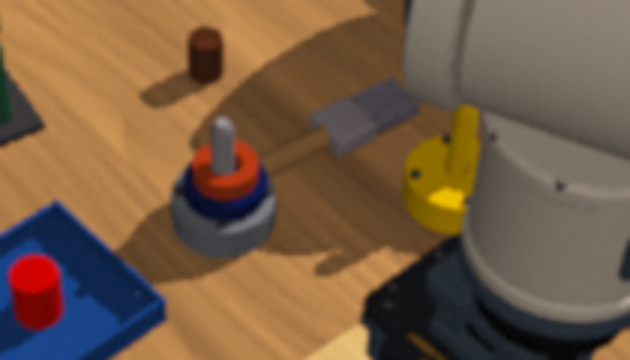

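Request:
{"api": "send_rows", "payload": {"plan": [[1, -1, -1, 50, 0], [0.9, -1, -1, 95, 0], [0.6, -1, -1, 107, 0], [0, -1, -1, 107, 0], [0, -1, -1, 107, 0], [0, -1, -1, 107, 0], [0, -1, -1, 107, 0], [0, -1, -1, 107, 0], [0, -1, -1, 107, 0], [0, -1, -1, 107, 0]]}}

```text
time: 25.75
tool_pos: [0.5867, 0.3079, 0.0158]
ee_rot: [-0.003, 3.14, 0.001]
contact_force: [-0.4, -0.5, 7.6]
width: 0.455
finger_force: 30.0
```

Request:
{"api": "send_rows", "payload": {"plan": [[0, 0, 0, 0, 0], [0, 0, 0, -50, 0], [0, 0, 0, -100, 0], [0, 0, 0, -150, 0], [0, 14, -60, -150, 0], [0, 28, -120, -150, 0], [0, 42, -180, -150, 0], [0, 56, -240, -150, 0], [0, 70, -300, -150, 0], [0, 83, -344, -150, 0]]}}

```text
time: 27.0
tool_pos: [0.5031, -0.0387, 0.1653]
ee_rot: [-0.002, 3.141, -0.001]
contact_force: [0.4, -0.2, -0.6]
width: 0.456
finger_force: 30.0
```

```bash
python3 m.py ring_teal_mid:.175,ring_mustard_mid:.02 w4; python3 -c "
from h import *;print(togo([.503,-.0365,.165]),tool()[2]['width'],tool()[2]['finger_force'])"
```

```text
ring_mustard_mid [607.0, 205.0] 0.95 [0.4747, 0.2692] togo [ 2.900e+01  3.075e+02 -1.000e-01]
[ 0.5034 -0.0383  0.1652]
[0.4 1.8 0.2] 0.45155815863218124 29.999568183229712
```

Request:
{"api": "send_rows", "payload": {"plan": [[0, 0, 1, 20, 0], [0, 0, 1, 40, 0], [0, 0, 1, 45, 0], [0, 0, 1, 50, 0], [0, 0, 1, 55, 0], [0, 0, 1, 60, 0], [0, 0, 1, 70, 0], [0, 0, 1, 85, 0], [0, 0, 1, 95, 0], [0, 0, 1, 97, 0]]}}

```text
time: 28.4
tool_pos: [0.5033, -0.0355, 0.0669]
ee_rot: [0.003, -3.14, -0.0]
contact_force: [-0.4, 0.2, -1.4]
width: 0.454
finger_force: 30.0
```

Request:
{"api": "send_rows", "payload": {"plan": [[1, 0, 0, 1, 0], [1, 0, 0, 1, 0], [1, 0, 0, 1, 0], [1, 0, 0, 0, 0], [1, 0, 0, -40, 0], [1, 0, 0, -90, 0], [1, 0, 40, -100, 0], [1, 10, 95, -100, 0], [1, 15, 150, -100, 0], [1, 20, 205, -100, 0]]}}

```text
time: 29.65
tool_pos: [0.4831, 0.1711, 0.1682]
ee_rot: [-0.003, 3.141, 0.0]
contact_force: [0.5, -0.6, 0.7]
width: 1.0
finger_force: 0.0
```

Request:
{"api": "send_rows", "payload": {"plan": [[1, 5, 50, 0, 0], [1, 8, 96, 0, 0], [1, 8, 96, 45, 0], [1, 8, 96, 45, 0], [1, 8, 96, 45, 0], [1, 8, 96, 45, 0], [1, 8, 96, 45, 0], [1, 8, 96, 45, 0], [1, 8, 96, 45, 0], [1, 8, 96, 45, 0]]}}

```text
time: 30.9
tool_pos: [0.4752, 0.2654, 0.1229]
ee_rot: [0.003, -3.142, 0.0]
contact_force: [0.1, -0.1, -0.6]
width: 1.0
finger_force: 0.0
```

```bash
python3 m.py ring_mustard_mid:.02; python3 - <<'E'
from h import *
c="scene";im=eyes.snapshot(c);cv2.imwrite("pics/s5.png",cv2.resize(im[180:360,230:440],None,fx=3,fy=3))
for n,z in(("ring_navy_mid",.038),("ring_rust_mid",.054),("ring_teal_mid",.070)):
    print(n,[(px(d["at"]).round().tolist(),round(d["confidence"],2),atz(c,px(d["at"]),z).round(3)[:2].tolist()) for d in eyes.spot_point(c,n)][:3])
E
```

```text
ring_mustard_mid [322.0, 242.0] 0.8 [0.4765, 0.2656] togo [-1.4  0.2 -0. ]
[0.4752 0.2654 0.1228]
ring_navy_mid [([244.0, 276.0], 0.64, [0.666, -0.043]), ([303.0, 240.0], 0.49, [0.503, -0.04])]
ring_rust_mid [([304.0, 234.0], 0.44, [0.499, -0.044]), ([297.0, 206.0], 0.37, [0.453, -0.123])]
ring_teal_mid [([302.0, 232.0], 0.78, [0.508, -0.038])]
```

View pics/s5.png

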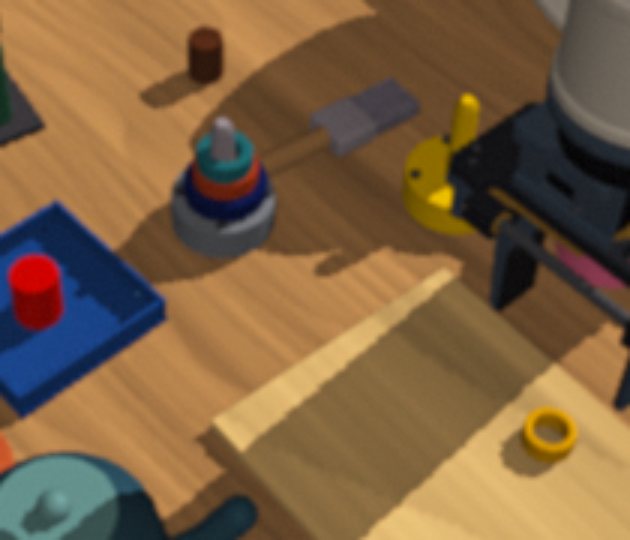

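Request:
{"api": "send_rows", "payload": {"plan": [[1, -1, 0, 50, 0], [0.9, -1, 0, 95, 0], [0.5, -1, 0, 108, 0], [0, -1, 0, 108, 0], [0, -1, 0, 108, 0], [0, -1, 0, 108, 0], [0, -1, 0, 108, 0], [0, -1, 0, 108, 0], [0, -1, 0, 108, 0], [0, -1, 0, 108, 0]]}}

```text
time: 32.45
tool_pos: [0.4766, 0.2656, 0.0156]
ee_rot: [-0.003, 3.141, 0.001]
contact_force: [-0.8, -0.8, 9.1]
width: 0.39
finger_force: 30.0
```

Request:
{"api": "send_rows", "payload": {"plan": [[0, 0, 0, 0, 0], [0, 0, 0, -50, 0], [0, 0, 0, -100, 0], [0, 0, 0, -150, 0], [0, -5, -60, -150, 0], [0, -10, -120, -150, 0], [0, -15, -180, -150, 0], [0, -20, -240, -150, 0], [0, -27, -300, -150, 0], [0, -27, -302, -150, 0]]}}

```text
time: 33.7
tool_pos: [0.5042, -0.0402, 0.1651]
ee_rot: [0.004, 3.141, -0.001]
contact_force: [0.4, 0.7, -0.7]
width: 0.391
finger_force: 30.0
```

```bash
python3 m.py ring_mustard_mid:.175 w5; python3 -c "
from h import *;print(togo([.503,-.0362,.165]),tool()[2]['width'],tool()[2]['finger_force'])"
```

```text
[ 0.5036 -0.037   0.1649]
[ 0.6  0.8 -0.1] 0.39004270023270227 29.99978814739734
```

Request:
{"api": "send_rows", "payload": {"plan": [[0, 0, 1, 20, 0], [0, 0, 1, 40, 0], [0, 0, 1, 45, 0], [0, 0, 1, 50, 0], [0, 0, 1, 55, 0], [0, 0, 1, 60, 0], [0, 0, 1, 70, 0], [0, 0, 1, 78, 0], [0, 0, 1, 82, 0], [0, 0, 1, 82, 0]]}}

```text
time: 35.05
tool_pos: [0.5052, -0.036, 0.0826]
ee_rot: [-0.003, 3.139, -0.001]
contact_force: [7.9, -2.4, -2.4]
width: 0.387
finger_force: 30.0
```

Request:
{"api": "send_rows", "payload": {"plan": [[0.7, 0, 0, 0, 0], [0.9, 0, 0, 0, 0], [1, 0, 0, 0, 0], [1, 0, 0, 0, 0], [1, 0, 0, -40, 0], [1, 0, 0, -90, 0], [1, 0, 0, -140, 0], [1, 0, -40, -180, 0], [1, 10, -90, -200, 0], [1, 20, -140, -200, 0]]}}

```text
time: 36.3
tool_pos: [0.4844, -0.1772, 0.2847]
ee_rot: [-0.004, 3.139, -0.002]
contact_force: [0.6, -0.7, -1.2]
width: 0.997
finger_force: 0.0
```

Request:
{"api": "send_rows", "payload": {"plan": [[1, 0, -40, 0, 0], [1, 0, -80, 0, 0], [1, 0, -95, 0, 0], [1, 0, -95, 0, 0], [1, 0, -95, 0, 0], [1, 0, -95, 0, 0], [1, 0, -95, 0, 0], [1, 0, -95, 0, 0], [1, 0, -95, 0, 0], [1, 0, -95, 0, 0]]}}

```text
time: 37.55
tool_pos: [0.4843, -0.2706, 0.2829]
ee_rot: [0.003, -3.142, 0.0]
contact_force: [-0.6, 0.2, -0.1]
width: 1.0
finger_force: 0.0
```

```bash
python3 m.py valve_grip:.115,lever_pivot:.1,lever_ball:.1815 w6; python3 - <<'E'
from h import *
c="scene";im=eyes.snapshot(c);a=cv2.resize(im[180:300,250:360],None,fx=4,fy=4)
w=cv2.imread("pics/w6.png");h=480;cv2.imwrite("pics/c6.png",np.hstack([cv2.resize(w,(480,360)),cv2.resize(a,(330,360))])[:, :800])
for n,z in(("ring_mustard_mid",.086),("ring_teal_mid",.070)):
    print(n,[(px(d["at"]).round().tolist(),round(d["confidence"],2),atz(c,px(d["at"]),z).round(3)[:2].tolist()) for d in eyes.spot_point(c,n)][:3])
E
```

```text
valve_grip [316.0, 362.0] 0.94 [0.6359, -0.2761] togo [-151.6   -5.8   -0. ]
lever_pivot [323.0, 302.0] 0.94 [0.5706, -0.2687] togo [-86.3   1.7  -0. ]
lever_pivot [513.0, 227.0] 0.6 [0.4903, -0.0652] togo [ -6.4 205.4   0. ]
lever_pivot [355.0, 154.0] 0.22 [0.4202, -0.2392] togo [64.  31.5  0. ]
lever_ball [360.0, 156.0] 0.64 [0.4204, -0.2427] togo [63.9 28.1  0. ]
[ 0.4843 -0.2706  0.2829]
ring_mustard_mid [([306.0, 225.0], 0.71, [0.498, -0.037])]
ring_teal_mid [([301.0, 232.0], 0.55, [0.511, -0.041])]
```

View pics/c6.png

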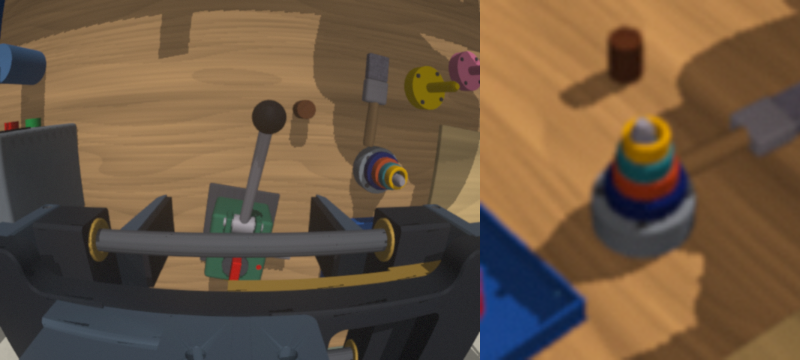

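```bash
python3 - <<'E'
from h import *
for c,im,P in(("top",eyes.snapshot("top"),None),("wrist",eyes.snapshot("wrist"),eyes.camera_params("wrist")),("scene",cv2.imread("pics/scene0.png"),None)):
    b,g,rr=[im[...,i].astype(int) for i in range(3)]
    m=(rr>120)&(g<70)&(b<70)
    v,u=np.nonzero(m)
    p=np.array([atz(c,(a,d),.124,P)[:2] for a,d in zip(u,v)])
    p=p[np.linalg.norm(p-[.636,-.276],axis=1)<.045]
    if len(p)<8: print(c,len(p));continue
    (cx,cy),wh,a=cv2.minAreaRect((p*1000).astype(np.float32))
    w,V=np.linalg.eigh(np.cov(p.T));print(c,len(p),p.mean(0).round(4),(cx,cy),wh,a,np.sqrt(w),np.degrees(np.arctan2(V[1,1],V[0,1])))
w=cv2.imread("pics/w6.png");t=eyes.snapshot("top")
cv2.imwrite("pics/c7.png",np.hstack([cv2.resize(w[290:410,250:400],(450,360)),cv2.resize(t[170:250,395:472],(346,360))]))
E
```

```text
top 96 [ 0.6263 -0.2739] (625.7009887695312, -264.28277587890625) (40.74302673339844, 51.69340515136719) 26.651103973388672 [0.01079146 0.01171914] 154.97032687142035
wrist 380 [ 0.6247 -0.2755] (627.4264526367188, -264.7468566894531) (39.85685348510742, 36.941043853759766) 81.0096435546875 [0.00866603 0.01090128] 137.11998517511577
scene 68 [ 0.6344 -0.2764] (637.0258178710938, -277.2858581542969) (14.665878295898438, 42.62590789794922) 84.12960815429688 [0.00403885 0.01169518] 177.63917456158958
```

View pics/c7.png

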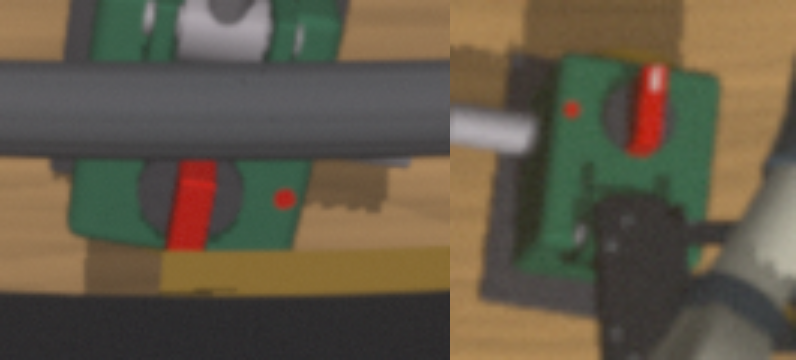

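Request:
{"api": "send_rows", "payload": {"plan": [[0.6, -50, -2, 0, 5], [0.6, -100, -4, 0, 10], [0.6, -151, -5, 30, 10], [0.6, -151, -5, 80, 10], [0.6, -151, -5, 130, 10], [0.6, -151, -5, 130, 10], [0.6, -151, -5, 130, 10], [0.6, -151, -5, 130, 10], [0.6, -151, -5, 130, 10], [0.6, -151, -5, 130, 10]]}}

```text
time: 39.3
tool_pos: [0.6356, -0.2754, 0.1537]
ee_rot: [0.271, 3.129, -0.001]
contact_force: [0.8, -0.5, -0.5]
width: 0.6
finger_force: 0.0
```

```bash
python3 m.py valve_grip:.115 w8
```

```text
valve_grip [314.0, 269.0] 0.88 [0.6361, -0.2803] togo [-1.5 -4.8  0. ]
[ 0.6354 -0.2753  0.1532]
```

View pics/w8.png

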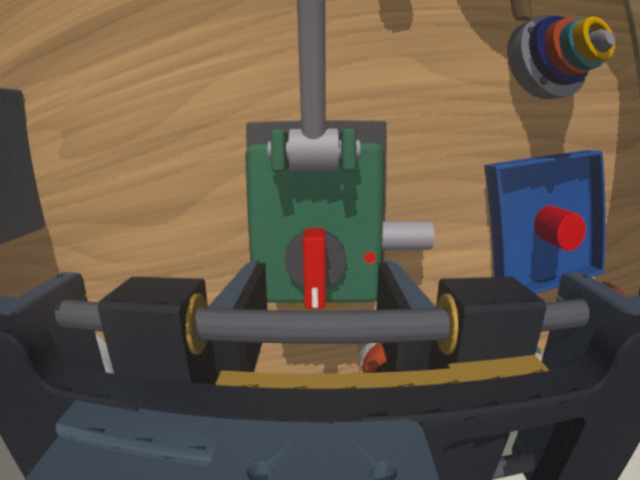

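Request:
{"api": "send_rows", "payload": {"plan": [[0.6, -1, -4, 20, 0], [0.6, -1, -4, 40, 0], [0.6, -1, -4, 50, 0], [0, -1, -4, 50, 0], [0, -1, -4, 50, 0], [0, -1, -4, 50, 0], [0, -1, -4, 50, 0], [0, -1, -4, 50, 0], [0, -1, -4, 50, 0], [0, -1, -4, 50, 0]]}}

```text
time: 40.65
tool_pos: [0.6357, -0.2797, 0.1032]
ee_rot: [0.271, 3.129, -0.001]
contact_force: [-2.7, -2.0, 5.8]
width: 0.145
finger_force: 30.0
```

Request:
{"api": "send_rows", "payload": {"plan": [[0, 0, 0, 0, 8], [0, 0, 0, 0, 16], [0, 0, 0, 0, 24], [0, 0, 0, 0, 32], [0, 0, 0, 0, 40], [0, 0, 0, 0, 48], [0, 0, 0, 0, 55], [0, 0, 0, 0, 59], [0, 0, 0, 0, 59], [0, 0, 0, 0, 59]]}}

```text
time: 41.9
tool_pos: [0.6357, -0.2799, 0.1033]
ee_rot: [1.776, 2.59, -0.001]
contact_force: [-2.7, -3.6, 5.7]
width: 0.138
finger_force: 30.0
```

Request:
{"api": "send_rows", "payload": {"plan": [[0.5, 0, 0, 0, 0], [0.5, 0, 0, 0, 0], [0.5, 0, 0, 0, 0], [0.5, 0, 0, 0, 0], [0.5, 0, 0, -30, 0], [0.5, 0, 0, -70, 0], [0.5, 0, 0, -100, 0], [0.5, 0, 0, -100, 0], [0.5, 0, 0, -100, 0], [0.5, 0, 0, -100, 0]]}}

```text
time: 43.15
tool_pos: [0.6351, -0.2791, 0.2016]
ee_rot: [-1.776, -2.589, 0.0]
contact_force: [0.0, -0.5, 0.5]
width: 0.498
finger_force: 0.0
```

```bash
python3 m.py valve_grip:.115 w9; python3 -c "
from h import *;t,Q,s=tool();print(Q.as_matrix().round(3),s['qpos'])
w=cv2.imread('pics/w9.png');sc=eyes.snapshot('scene');cv2.imwrite('pics/c9.png',np.hstack([cv2.resize(w,(480,360)),cv2.resize(sc[160:260,260:350],(320,360))]))"
```

```text
valve_grip [323.0, 246.0] 0.97 [0.6368, -0.2785] togo [ 0.1  1.7 -0. ]
[ 0.6353 -0.2792  0.2019]
[[-0.36   0.933 -0.001]
 [ 0.933  0.36   0.001]
 [ 0.001 -0.001 -1.   ]] [-5.00102498e-01  6.04555000e-01  1.16952503e+00  4.95123866e-06
  1.36905153e+00 -8.68686053e-01]
```

View pics/c9.png

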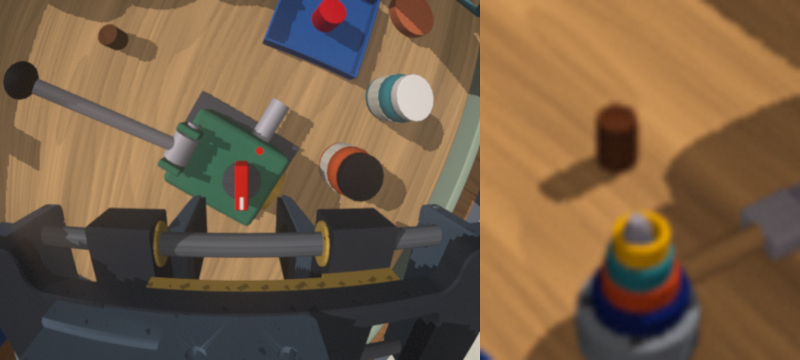

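Request:
{"api": "send_rows", "payload": {"plan": [[0.2, 0, 0, -50, -8], [0, 20, -30, -70, -16], [0, 40, -65, -70, -24], [0, 60, -100, -70, -32], [0, 80, -135, -70, -40], [0, 100, -170, -70, -48], [0, 111, -187, -70, -55], [0, 111, -187, -70, -59], [0, 111, -187, -70, -59], [0, 111, -187, -45, -59]]}}

```text
time: 44.55
tool_pos: [0.4223, -0.2439, 0.2487]
ee_rot: [0.273, 3.127, -0.003]
contact_force: [0.9, -0.5, -0.8]
width: 0.008
finger_force: 0.0
```

```bash
python3 m.py lever_ball:.1815 w10; python3 -c "
from h import *;t,Q,s=tool();print(Q.as_matrix().round(3),s['width']);print(togo([.42,-.2425,.205]))
w=cv2.imread('pics/w10.png');cv2.imwrite('pics/c10.png',cv2.resize(w,(560,420)))"
```

```text
lever_ball [321.0, 248.0] 0.6 [0.4192, -0.2442] togo [ 0.9 -1.9 -0. ]
[ 0.4204 -0.2425  0.246 ]
[[-0.985  0.173 -0.003]
 [ 0.173  0.985  0.002]
 [ 0.003  0.002 -1.   ]] 0.007238255575660412
[ 0.3 -0.1 41. ]
```

View pics/c10.png

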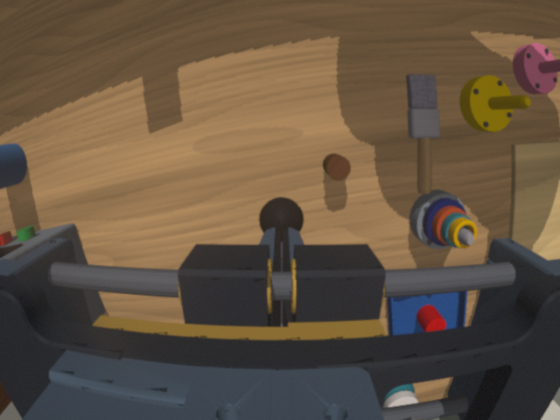

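Request:
{"api": "send_rows", "payload": {"plan": [[0, 0, -1, 40, 0], [0, 3, -1, 54, 0], [0, 8, -1, 66, 0], [0, 13, -1, 80, 0], [0, 18, -1, 100, 0], [0, 20, -1, 120, 0], [0, 20, -1, 140, 0], [0, 18, -1, 155, 0], [0, 18, -1, 161, 0], [0, 18, -1, 161, 0]]}}

```text
time: 45.9
tool_pos: [0.4029, -0.2409, 0.087]
ee_rot: [-0.272, -3.128, -0.001]
contact_force: [-8.2, 1.5, 12.6]
width: 0.006
finger_force: 5.8
```

Request:
{"api": "send_rows", "payload": {"plan": [[0, 0, 0, 0, 0], [0, 0, 0, 0, 0], [0, 0, 0, 0, 0], [0, 0, 0, 0, 0], [0, 0, 0, 0, 0], [0, 0, 0, 0, 0], [0, 0, 0, 0, 0], [0, 0, 0, 0, 0], [0, 0, 0, 0, 0], [0, 0, 0, 0, 0]]}}

```text
time: 47.15
tool_pos: [0.4028, -0.241, 0.0874]
ee_rot: [-0.272, -3.128, -0.001]
contact_force: [-7.1, 1.7, 11.9]
width: 0.002
finger_force: 5.8
```

```bash
python3 m.py lever_ball:.068,ring_mustard_mid:.086 w11; python3 -c "
from h import *
w=cv2.imread('pics/w11.png');s=eyes.snapshot('scene');cv2.imwrite('pics/c11.png',np.hstack([cv2.resize(w,(480,360)),cv2.resize(s[90:260,150:330],(320,360))]))"
```

```text
lever_ball [320.0, 278.0] 0.95 [0.4032, -0.2419] togo [-0.5 -0.9 -0. ]
[ 0.4028 -0.2409  0.0874]
```

View pics/c11.png

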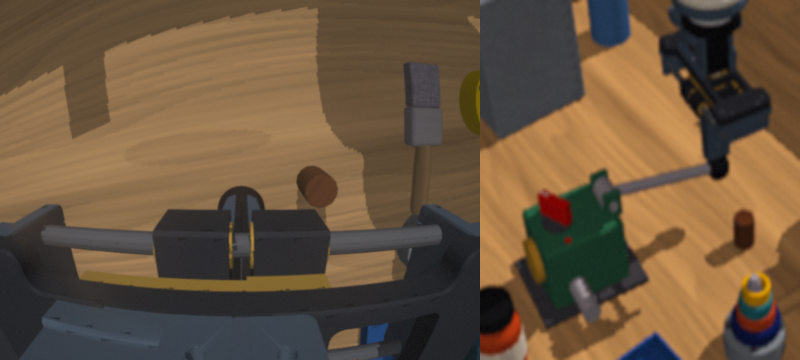

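Request:
{"api": "send_rows", "payload": {"plan": [[0, 2, 0, -20, 0], [0, 2, 0, -40, 0], [0, 0, 0, -60, 0], [0, -5, 0, -80, 0], [0, -12, 0, -100, 0], [0, -18, 0, -125, 0], [0, -18, 0, -125, 0], [0, -18, 0, -125, 0], [0, -18, 0, -125, 0], [0, -18, 0, -125, 0]]}}

```text
time: 48.6
tool_pos: [0.4207, -0.244, 0.2114]
ee_rot: [-0.271, -3.129, -0.001]
contact_force: [0.3, -0.4, -0.5]
width: 0.009
finger_force: 0.0
```

Request:
{"api": "send_rows", "payload": {"plan": [[0, 0, 0, 0, 0], [0, 0, 0, 0, 0], [0, 0, 0, 0, 0], [0, 0, 0, 0, 0], [0, 0, 0, 0, 0], [0, 0, 0, 0, 0], [0, 0, 0, 0, 0], [0, 0, 0, 0, 0], [0, 0, 0, 0, 0], [0, 0, 0, 0, 0]]}}

```text
time: 49.85
tool_pos: [0.4211, -0.2442, 0.2119]
ee_rot: [0.271, 3.13, -0.0]
contact_force: [0.3, -0.9, 0.8]
width: 0.005
finger_force: 0.0
```

```bash
python3 m.py lever_ball:.1815; python3 -c "
from h import *
s=eyes.snapshot('scene');print([px(d['at']) for d in eyes.spot_point('scene','lever_ball')][:2],tool()[2]['contact_force'])"
```

```text
lever_ball [320.0, 268.0] 0.83 [0.4191, -0.2451] togo [ 1.7 -1.2  0. ]
[ 0.421  -0.2442  0.2119]
[array([278.528, 133.488])] [-0.75835013  0.30603852  0.37581032]
```

Request:
{"api": "send_rows", "payload": {"plan": [[0, 3, 0, 20, 0], [0, 8, 0, 32, 0], [0, 13, 0, 46, 0], [0, 18, 0, 66, 0], [0, 20, 0, 86, 0], [0, 20, 0, 106, 0], [0, 18, 0, 120, 0], [0, 18, 0, 127, 0], [0, 18, 0, 127, 0], [0, 18, 0, 127, 0]]}}

```text
time: 51.3
tool_pos: [0.4024, -0.2407, 0.0849]
ee_rot: [-0.27, -3.128, -0.001]
contact_force: [-5.9, 2.0, 11.8]
width: 0.004
finger_force: 5.9
```

Request:
{"api": "send_rows", "payload": {"plan": [[0, 0, 0, 0, 0], [0, 2, 0, -20, 0], [0, 2, 0, -40, 0], [0, 0, 0, -60, 0], [0, -5, 0, -80, 0], [0, -12, 0, -100, 0], [0, -18, 0, -127, 0], [0, -18, 0, -127, 0], [0, -18, 0, -127, 0], [0, -18, 0, -127, 0]]}}

```text
time: 52.55
tool_pos: [0.4205, -0.2439, 0.2111]
ee_rot: [-0.271, -3.129, -0.001]
contact_force: [0.1, 0.6, -1.2]
width: 0.002
finger_force: 0.0
```

Request:
{"api": "send_rows", "payload": {"plan": [[0, 0, 0, 0, 0], [0, 0, 0, 0, 0], [0, 0, 0, 0, 0], [0, 0, 0, 0, 0], [0, 0, 0, 0, 0], [0, 0, 0, 0, 0], [0, 0, 0, 0, 0], [0, 0, 0, 0, 0], [0, 0, 0, 0, 0], [0, 0, 0, 0, 0]]}}

```text
time: 53.8
tool_pos: [0.421, -0.2442, 0.2119]
ee_rot: [-0.271, -3.13, 0.0]
contact_force: [0.7, -0.1, -0.6]
width: 0.004
finger_force: 0.0
```

Request:
{"api": "send_rows", "payload": {"plan": [[0, 3, 0, 20, 0], [0, 8, 0, 32, 0], [0, 13, 0, 46, 0], [0, 18, 0, 66, 0], [0, 20, 0, 86, 0], [0, 20, 0, 106, 0], [0, 18, 0, 120, 0], [0, 18, 0, 127, 0], [0, 18, 0, 127, 0], [0, 18, 0, 127, 0]]}}

```text
time: 55.05
tool_pos: [0.4024, -0.2407, 0.0849]
ee_rot: [-0.27, -3.128, -0.001]
contact_force: [-6.7, 2.1, 12.2]
width: 0.008
finger_force: 5.9
```

Request:
{"api": "send_rows", "payload": {"plan": [[0, 0, 0, 0, 0], [0, 2, 0, -20, 0], [0, 2, 0, -40, 0], [0, 0, 0, -60, 0], [0, -5, 0, -80, 0], [0, -12, 0, -100, 0], [0, -18, 0, -127, 0], [0, -18, 0, -127, 0], [0, -18, 0, -127, 0], [0, -18, 0, -127, 0]]}}

```text
time: 56.3
tool_pos: [0.4205, -0.2439, 0.2111]
ee_rot: [-0.271, -3.129, -0.001]
contact_force: [-0.5, 1.0, -0.0]
width: 0.004
finger_force: 0.0
```

Request:
{"api": "send_rows", "payload": {"plan": [[0, 0, 0, 0, 0], [0, 0, 0, 0, 0], [0, 0, 0, 0, 0], [0, 0, 0, 0, 0], [0, 0, 0, 0, 0], [0, 0, 0, 0, 0], [0, 0, 0, 0, 0], [0, 0, 0, 0, 0], [0, 0, 0, 0, 0], [0, 0, 0, 0, 0]]}}

```text
time: 57.55
tool_pos: [0.421, -0.2442, 0.2119]
ee_rot: [-0.27, -3.13, 0.0]
contact_force: [0.6, 0.7, 0.5]
width: 0.002
finger_force: 0.0
```

Request:
{"api": "send_rows", "payload": {"plan": [[0, 3, 0, 20, 0], [0, 8, 0, 32, 0], [0, 13, 0, 46, 0], [0, 18, 0, 66, 0], [0, 20, 0, 86, 0], [0, 20, 0, 106, 0], [0, 18, 0, 120, 0], [0, 18, 0, 127, 0], [0, 18, 0, 127, 0], [0, 18, 0, 127, 0]]}}

```text
time: 58.8
tool_pos: [0.4024, -0.2407, 0.0849]
ee_rot: [-0.27, -3.128, -0.001]
contact_force: [-7.3, 2.5, 12.3]
width: 0.003
finger_force: 5.9
```

Request:
{"api": "send_rows", "payload": {"plan": [[0, 0, 0, 0, 0], [0, 2, 0, -20, 0], [0, 2, 0, -40, 0], [0, 0, 0, -60, 0], [0, -5, 0, -80, 0], [0, -12, 0, -100, 0], [0, -18, 0, -127, 0], [0, -18, 0, -150, 0], [0, -18, 0, -170, 0], [0, -18, 0, -170, 0]]}}

```text
time: 60.05
tool_pos: [0.4216, -0.2447, 0.256]
ee_rot: [0.27, 3.128, -0.002]
contact_force: [-0.4, 0.5, 0.0]
width: -0.0
finger_force: 0.0
```

Request:
{"api": "send_rows", "payload": {"plan": [[0, 0, 0, 0, 0], [0, 0, 0, 0, 0], [0, 0, 0, 0, 0], [0, 0, 0, 0, 0], [0, 0, 0, 0, 0], [0, 0, 0, 0, 0], [0, 0, 0, 0, 0], [0, 0, 0, 0, 0], [0, 0, 0, 0, 0], [0, 0, 0, 0, 0]]}}

```text
time: 61.3
tool_pos: [0.421, -0.2442, 0.2549]
ee_rot: [0.271, 3.13, -0.0]
contact_force: [-0.6, 0.3, -0.6]
width: 0.003
finger_force: 0.0
```

```bash
python3 m.py lever_ball:.1815,ring_mustard_mid:.086,cap_mid:.025 w12; python3 -c "
from h import *
s=eyes.snapshot('scene');print([px(d['at']) for d in eyes.spot_point('scene','lever_ball')][:2])
w=cv2.imread('pics/w12.png');cv2.imwrite('pics/c12.png',np.hstack([cv2.resize(s[90:320,150:350],(400,460)),cv2.resize(s[195:275,270:340],(400,460))]))"
```

```text
lever_ball [321.0, 248.0] 0.6 [0.4192, -0.2442] togo [ 1.8 -0.3  0. ]
ring_mustard_mid [524.0, 269.0] 0.73 [0.5068, -0.0375] togo [-49.  218.4  -0. ]
cap_mid [490.0, 362.0] 0.97 [0.6641, -0.0504] togo [-206.1  232.7    0. ]
[ 0.421  -0.2442  0.2549]
[array([277.376, 136.896])]
```

View pics/c12.png

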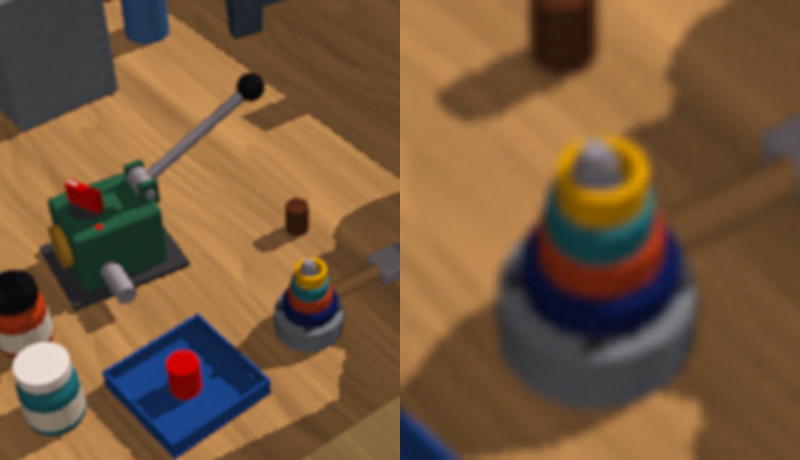

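```bash
python3 -c "
from station import r
print(r.finish_job())"
```

```text
the job is handed in; nothing more can be done
None
```

The job is handed in, with no verdict returned: the cap is in the tray, and the four rings present (navy, rust, teal, mustard; no cream) look fully home in size order in the last picture. The valve is about 59° clockwise and stayed there, and the lever made four strokes to within about 2 mm of the stop (about 0.69 rad) and is back up.

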